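# Trace the lid seam with the inspection stylus

### The job

Take the inspection stylus from its stand and check the lid seam of the vacuum chamber: put the tip down into the seam at the end marked by the red dot, guide it along the seam, round the bend, to the end marked by the yellow dot, keeping the tip down inside the seam all the way, pressing only gently and moving slowly (about 3 cm a second, never more than 6). Then lift it out and stand the stylus upright in its stand again, fully home; leave the bottle, the beaker and the cap where they are.

Things in the scene. Friction and masses are not known exactly. Their poses are not given: they have to be found in the camera images.
- stylus: Inspection stylus, 151 mm long, 80 g, upright in the stand at first. Origin at the tip, z along it to the handle's end. Ball tip 6 mm in diameter; cone to 12 mm at z = 25; steel shank 12 mm in diameter to z = 60; black collar 28 mm in diameter, z = 60 to 66; orange square handle 20 x 20 mm (faces along its x and y), z = 66 to 150: grip two opposite faces from above near z = 105.
- stand: Stylus stand, screwed down: dark foot plate 96 x 80 x 6 mm with a grey block 56 x 56 mm, top 70 mm above the worktop. Origin under its centre, on the worktop. Centred in the top is a vertical hole 18 mm in diameter with a 3 mm chamfer, deeper than the shank. Fully home, the collar lies flat on the block's top, with the tip on the hole's axis 10 mm above the worktop.
- chamber: Vacuum chamber, screwed down, 180 x 180 mm, lid top 55 mm above the worktop. Origin under its centre, on the worktop; z up. An aluminium corner panel (-x, -y) and a blue panel are parted by an open L-shaped seam: centre line, mm, straight (-78, 30) to (-5, 30), quarter circle of radius 35 about (-5, -5) to (30, -5), straight to (30, -78). 8 bolt heads near the rim stand 6 mm proud.
- seam_start (a point): Where the trace starts: on the centre line of the seam's floor, 49 mm above the worktop, at (-78, 30) mm of the chamber. A red dot 11 mm across is painted on the blue panel 16 mm beside it (chamber +y). The seam is a groove 12 mm wide and 6 mm deep with a flat black floor and upright walls, and runs on 12 mm past this point to the lid's edge.
- seam_end (a point): Where the trace ends: on the centre line of the seam's floor, 49 mm above the worktop, at (30, -78) mm of the chamber. A yellow dot 11 mm across is painted on the blue panel 16 mm beside it (chamber +x). The seam runs on 12 mm past this point to the lid's edge.
- bottle: Bystander: white plastic bottle with red cap, standing on the worktop (not the one in the red tray), 66 mm in diameter, 126 mm high, loose. Origin under its centre.
- beaker: Bystander: clear beaker 81 x 86 mm, 105 mm high, loose. Origin under its centre.
- cap: Bystander: loose blue screw cap, 47 mm in diameter, 26 mm high, on the worktop. Origin under its centre.
There are look-alikes about, which are no part of the job. Leave any pink look-alike of the stand alone. What is shaped like the stylus but purple is not meant.

How it is judged:
On the way, in this order (a step that is already met when the one before it is completed fails the run):
1. the tip is in the seam at the red-dot end (horizontal distance between stylus and seam_start below 0.009 m and z of stylus in the frame of chamber between 0.046 and 0.0535 m), for 0.1 s.
2. the tip, still in the seam, passes the part of the first straight from x = -60 to -46 mm (chamber frame) (x of stylus in the frame of chamber between -0.06 and -0.046 m and y of stylus in the frame of chamber between 0.02 and 0.04 m and z of stylus in the frame of chamber between 0.046 and 0.0535 m).
3. the tip, still in the seam, passes the part of the first straight from x = -38 to -24 mm (chamber frame) (x of stylus in the frame of chamber between -0.038 and -0.024 m and y of stylus in the frame of chamber between 0.02 and 0.04 m and z of stylus in the frame of chamber between 0.046 and 0.0535 m).
4. the tip, still in the seam, passes the part of the first straight from x = -16 to -2 mm (chamber frame) (x of stylus in the frame of chamber between -0.016 and -0.002 m and y of stylus in the frame of chamber between 0.02 and 0.04 m and z of stylus in the frame of chamber between 0.046 and 0.0535 m).
5. the tip, still in the seam, passes the middle of the bend (x of stylus in the frame of chamber between 0.01 and 0.028 m and y of stylus in the frame of chamber between 0.01 and 0.028 m and z of stylus in the frame of chamber between 0.046 and 0.0535 m).
6. the tip, still in the seam, passes the part of the second straight from y = -2 to -16 mm (chamber frame) (x of stylus in the frame of chamber between 0.02 and 0.04 m and y of stylus in the frame of chamber between -0.016 and -0.002 m and z of stylus in the frame of chamber between 0.046 and 0.0535 m).
7. the tip, still in the seam, passes the part of the second straight from y = -24 to -38 mm (chamber frame) (x of stylus in the frame of chamber between 0.02 and 0.04 m and y of stylus in the frame of chamber between -0.038 and -0.024 m and z of stylus in the frame of chamber between 0.046 and 0.0535 m).
8. the tip, still in the seam, passes the part of the second straight from y = -46 to -60 mm (chamber frame) (x of stylus in the frame of chamber between 0.02 and 0.04 m and y of stylus in the frame of chamber between -0.06 and -0.046 m and z of stylus in the frame of chamber between 0.046 and 0.0535 m).
9. the tip is in the seam at the yellow-dot end (horizontal distance between stylus and seam_end below 0.009 m and z of stylus in the frame of chamber between 0.046 and 0.0535 m), for 0.1 s.
At the end, for the whole second after the job is handed in: The stylus stands released and at rest in the hole of its stand, upright within 0.08 rad, its tip within 5 mm of the hole's axis and its collar within 3 mm of the block's top (horizontal distance between stylus and stand below 0.005 m and z of stylus in the frame of stand between 0.005 and 0.013 m and angle between stylus's own z axis and vertical below 0.08 rad and linear speed of stylus below 0.02 m/s); the robot touches nothing.
It fails at once if the tip is moved faster than 0.10 m/s while it is inside the seam (x of stylus in the frame of chamber between -0.09 and 0.09 m and y of stylus in the frame of chamber between -0.09 and 0.09 m and z of stylus in the frame of chamber between 0.04 and 0.0535 m and linear speed of stylus above 0.1 m/s).
It fails at once if the tip is lifted out over the seam part way (tip 3 to 25 mm above the lid's top, within 10 mm of the centre line, more than 14 mm from both ends) (z of stylus in the frame of chamber between 0.058 and 0.08 m and ((x of stylus in the frame of chamber between -0.064 and 0.022 m and y of stylus in the frame of chamber between 0.02 and 0.04 m) or (x of stylus in the frame of chamber between 0.02 and 0.04 m and y of stylus in the frame of chamber between -0.064 and 0.022 m))).
It fails at once if the stylus presses on the chamber with more than 40 N (contact force between stylus and chamber above 40 N).
It fails at once if the bottle, the beaker or the cap is moved more than 30 mm (distance of any of bottle, beaker, cap from where it was at the start of the episode above 0.03 m).
It also fails if it takes over 72 s, if anything falls off the work surface, if the arm or the gripper's body presses on something with over 40 N, if the wrist force passes 120 N, or if a joint passes its speed limit or range.

### The arm

A 6-joint arm with a two-finger parallel gripper is mounted at the origin on the work surface; the furniture and walls round the work are solid. World frame = base frame: x ahead of the robot, y to its left, z up, the work surface at z = 0. Lengths are in m, angles in rad, forces in N, time in s.
With the tool pointing down it reaches from about 0.325 to 0.925 m from the base axis. Payload 3.1 kg.
Tool frame: the origin (TCP) lies between the finger pads; the fingertips stand 22 mm ahead of it and the grasp point (between the pads) lies 3 mm ahead of it (manip.tcp_to_tips is the z of the fingertips in the tool frame, in m); z points along the fingers, y is the line along which they close (so a half turn about z gives the same grasp; the last joint's range is limited). The gripper opens to 85 mm and grips with 20 to 120 N. Pads are 22 mm wide; open, the fingers measure 114 mm over their backs; the gripper's body (76 mm by 85 mm) begins 54 mm behind the grasp point. The pads swing forward as they close: fully open they stand 13 mm farther back than shut.
Start: joints at [-1.38, 0.217, 1.613, -0, 1.311, -0.112], TCP at [0.186, -0.597, 0.253] pointing down, gripper open.
Joint ranges: [-2.75, 2.75], [-0.78, 2.1], [0.31, 2.55], [-1.13, 4.27], [0.13, 2.63], [-2.58, 2.58]. Speed limits (rad/s): [2.79, 2.79, 3.14, 3.14, 3.14, 3.14].

### API

Orientations are given as a 3x3 rotation matrix whose columns are the frame's x, y, z axes.
In Python, from workcell import manip, eyes, close_job gives the robot as it stands. The module is installed in compiled form; this text tells all that it offers.
- The arm moves only by the tool send_rows, never from a script. Its argument "steps" is one flat list of numbers, 5 for each row, row after row: the closure, from -1 (fully open) to 1 (shut), then the shift along the tool's x, y, z in units of 50 mm (1.0 is 50 mm), then the turn about the tool's z in degrees. A call has 1 to 10 rows; each row is the pose to reach, as a shift and turn from the pose commanded when the call began, along the tool's axes at that moment; what a row does not reach only later rows make up. A row lasts 1/10 s, in which the tool goes at most 50 mm and 8.59 degrees, less where a joint would pass 70% of its speed; a pose out of reach is approached as far as the arm can. A call with a gripper value outside its range is refused whole. The fingers move at their own pace and stop on an object; the grip force is fixed at half the most. Time passes only in rows, so rows that repeat a pose let the fingers close. It gives the time, the measured TCP pose, the force, the opening and the grip force at its end, in the units of the state.
- manip.get_state(): the state, without advancing time (a new reading comes with each control period).
- eyes.camera(name): name is "scene" or "top"; returns a dict with "image" (480x640x3 uint8, blue, green, red), "range_z" (480x640 float32, m along the optical axis (not along the pixel's ray), 0 where there is no reading), "K" (3x3 intrinsics, pixels), "D" ([k1, k2, p1, p2, k3] as OpenCV has them; the pictures are not rectified), "rvec" (rotation vector, rad) and "tvec" (3), from world to camera coordinates, as OpenCV has them. Camera axes: x right, y down, z forward; pixel columns grow to the right and rows downward; lengths in m; the calibration is good to about 2 mm. A picture is of the moment at which its call begins.
- close_job(): hands the job in; it is judged then, once.
The state is a dict: "clock": time; "joint_pos": joint angles; "joint_vel": joint speeds; "tau": joint torques, N m; "position": TCP position; "tool_rot": TCP orientation; "wrist_force": force on the tool from outside, world axes, zero at the start; "moment": the same for the moment, N m; "width": finger opening in m; "grasp_force": force on a finger pad.
Only numpy, scipy, OpenCV 4.12 (cv2) and the standard library are available. Lean on these libraries where they do the work, as an engineer would, in place of code of your own. Each camera call takes 0.05 s, during which the arm holds its last target. There are 200 camera calls.

## Working session

There is one attempt and no reset: what is moved stays moved. The work goes in short steps, Python scripts to look and compute and a tool call to move; the robot and the scene stay as the last step left them, time stands still between calls to the robot, and variables do not carry over. Pictures are saved under pics/ and viewed, at most 10 in all, crops included, and the job is handed in when it is done.

Besides the shell and the picture viewer there is one more tool, called in YAML: its name, and indented under it one key for each argument. send_rows: Moves the arm, as the interface text tells. Its arguments: {"type":"object","properties":{"steps":{"type":"array","items":{"type":"number"}}},"required":["steps"]}

```bash
mkdir -p pics
cat > h.py <<'E'
import numpy as np, cv2
from workcell import manip, eyes, close_job
def cam(n,save=None):
    c=eyes.camera(n); c['R']=cv2.Rodrigues(np.array(c['rvec'],float))[0]; c['t']=np.array(c['tvec'],float).ravel()
    c['K']=np.array(c['K'],float); c['D']=np.array(c['D'],float)
    if save: cv2.imwrite('pics/'+save,c['image'])
    return c
def ray(c,uv):
    p=cv2.undistortPoints(np.array(uv,float).reshape(-1,1,2),c['K'],c['D']).reshape(-1,2)
    d=np.c_[p,np.ones(len(p))]@c['R']; return -c['R'].T@c['t'],d
def onplane(c,uv,z):
    o,d=ray(c,uv); return o+d*((z-o[2])/d[:,2])[:,None]
def depthpt(c,uv):
    o,d=ray(c,uv); uv=np.array(uv).reshape(-1,2).astype(int)
    return o+d*c['range_z'][uv[:,1],uv[:,0]][:,None]
def proj(c,P):
    return cv2.projectPoints(np.array(P,float).reshape(-1,1,3),c['R'],c['t'],c['K'],c['D'])[0].reshape(-1,2)
E
python3 - <<'E'
from h import *
for n in('scene','top'):
    c=cam(n,n+'0.png'); print(n,-c['R'].T@c['t'],c['R'][2],c['K'][0,0])
s=manip.get_state(); print(s)
E
```

```text
scene [0.289327   0.39562429 0.74803941] [ 0.27738306 -0.58722634 -0.76041032] 438.47335616428336
top [ 0.40687558 -0.13553887  1.15653704] [ 0.10775673  0.02029753 -0.99397007] 483.1981618770118
{'clock': 0.1, 'joint_pos': array([-1.38021805e+00,  2.17694766e-01,  1.61479048e+00,  2.13149654e-05,
        1.31131602e+00, -1.12165945e-01]), 'joint_vel': array([ 0.00047176, -0.00115031, -0.00305627,  0.00046999,  0.00014278,
        0.00121071]), 'tau': array([-5.71841974e-04, -3.98075080e+01, -3.04969990e+01, -1.28583852e-04,
        4.19698219e-03, -1.17266303e-06]), 'position': array([ 0.18625236, -0.59587373,  0.25208007]), 'tool_rot': array([[ 9.54523611e-01,  2.98135065e-01, -3.98142372e-04],
       [ 2.98135211e-01, -9.54521176e-01,  2.17253056e-03],
       [ 2.67672215e-04, -2.19243198e-03, -9.99997561e-01]]), 'wrist_force': array([-0.3815094 ,  0.49114986, -0.46885519]), 'moment': array([ 0.0104884 , -0.04362713,  0.01484848]), 'grasp_force': 0.0, 'width': 0.0853170956463567}
```

View pics/scene0.png

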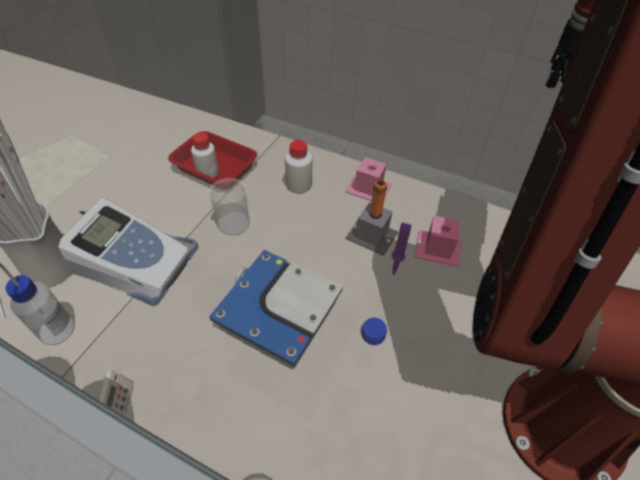

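View pics/top0.png

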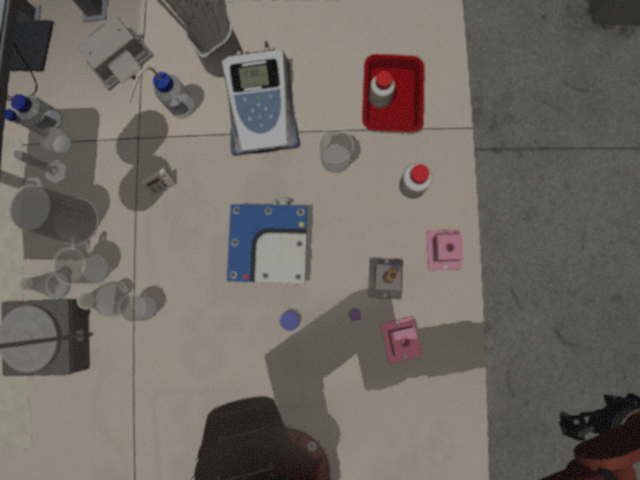

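Both views show the chamber (top view about (268,244); red dot (246,277), yellow dot (301,225)) and the grey stand with the orange stylus at (388,276) top and (376,215) scene. The purple one at (355,314) and the pink stands at (445,249) and (402,341) are decoys.

Run:
```python
from h import *
t=cam('top'); s=cam('scene')
def crop(c,x,y,w,h,W=400,H=300): return cv2.resize(c['image'][y:y+h,x:x+w],(W,H),interpolation=cv2.INTER_CUBIC)
m=np.vstack([np.hstack([crop(t,216,196,104,96,400,370),crop(t,360,250,52,48,400,370)]),np.hstack([crop(s,200,240,156,132,400,230),crop(s,340,175,70,84,400,230)])])
cv2.imwrite('pics/crops.png',m)
def comps(c,lo,hi,box,mn=6):
    x,y,w,h=box; hsv=cv2.cvtColor(c['image'][y:y+h,x:x+w],cv2.COLOR_BGR2HSV)
    n,l,st,ce=cv2.connectedComponentsWithStats(cv2.inRange(hsv,lo,hi)); return [(st[i],ce[i]+[x,y]) for i in range(1,n) if st[i,4]>=mn]
for nm,c,b in(('top',t,(216,196,104,96)),('scene',s,(200,240,156,132))):
    for col,lo,hi in(('yellow',(20,90,90),(35,255,255)),('red',(165,90,80),(180,255,255)),('red0',(0,120,80),(8,255,255))):
        for st,ce in comps(c,lo,hi,b): print(nm,col,st[4],ce,onplane(c,ce,.055))
    hsv=cv2.cvtColor(c['image'],cv2.COLOR_BGR2HSV); x,y,w,h=b
    mk=np.zeros(hsv.shape[:2],np.uint8); mk[y:y+h,x:x+w]=cv2.inRange(hsv,(100,120,40),(125,255,255))[y:y+h,x:x+w]
    cs=max(cv2.findContours(mk,0,1)[0],key=cv2.contourArea)
    print('depth lid',np.round(depthpt(c,[[250,225],[275,265]] if nm=='top' else [[250,300],[300,300]]),4))
for nm,c,b in(('top',t,(360,250,52,48)),('scene',s,(340,175,70,84))):
    for st,ce in comps(c,(3,120,60),(20,255,255),b): print(nm,'orange',st,ce)
```

```text
top yellow 11 [300.81818182 223.81818182] [[ 0.57689302 -0.05003403  0.055     ]]
top red 16 [245.1875 276.0625] [[0.45904349 0.07978532 0.055     ]]
depth lid [[0.5773 0.0683 0.0542]
 [0.4831 0.0108 0.054 ]]
scene yellow 16 [278.75  261.375] [[ 0.57831354 -0.05182795  0.055     ]]
scene red 21 [300.9047619  338.85714286] [[0.46086263 0.07871403 0.055     ]]
scene red0 8 [300.875 338.875] [[0.460893  0.0787679 0.055    ]]
depth lid [[0.5819 0.0505 0.0542]
 [0.4993 0.0085 0.0543]]
top orange [27 20 11 11 41] [390.17073171 274.73170732]
scene orange [ 30   6  17  36 368] [377.61956522 198.53804348]
```

View pics/crops.png

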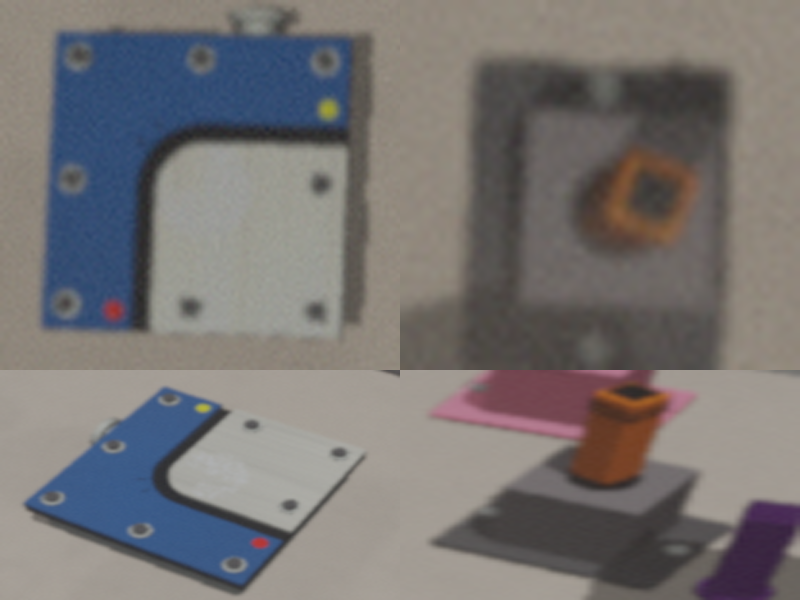

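The crops show the L-seam, both dots (red beside the −x end, yellow beside the −y end), and the rotated orange handle square in the stand. Next I'll compute the poses.

```bash
cat > pose.py <<'E'
from h import *
def fit(L,W):  # rigid 2D local->world
    L=np.array(L,float);W=np.array(W,float)[:,:2];l=L-L.mean(0);w=W-W.mean(0)
    a=np.arctan2((l[:,0]*w[:,1]-l[:,1]*w[:,0]).sum(),(l*w).sum()); R=np.array([[np.cos(a),-np.sin(a)],[np.sin(a),np.cos(a)]])
    c=W.mean(0)-R@L.mean(0); return a,c,np.linalg.norm(L@R.T+c-W,axis=1)
E
python3 - <<'E'
from pose import *
t=cam('top'); s=cam('scene')
# chamber: lid outline on z=.055, from depth mask
for nm,c,b in(('top',t,(216,190,110,105)),('scene',s,(195,235,165,140))):
    x,y,w,h=b; uv=np.stack(np.meshgrid(np.arange(x,x+w),np.arange(y,y+h)),-1).reshape(-1,2)
    P=depthpt(c,uv); ok=(abs(P[:,2]-.055)<.004)
    q=onplane(c,uv[ok],.055)[:,:2]; k=np.linalg.norm(q-[.536,.029],axis=1)<.14
    r=cv2.minAreaRect((q[k]*1000).astype(np.float32)); print(nm,'lid',r)
# dots
print('dots top',fit([[-78,46],[46,-78]],np.array([[.45904,.07979],[.57689,-.05003]])*1e3))
print('dots scene',fit([[-78,46],[46,-78]],np.array([[.46087,.07873],[.57831,-.05183]])*1e3))
# handle top
A=lambda p,x0,y0,ox,oy,sx,sy:[[x0+(a-ox)*sx,y0+(b-oy)*sy] for a,b in p]
ct=A([(628,148),(697,172),(680,245),(607,222)],360,250,400,0,.13,48/370)
cs=A([(597,397),(620,386),(667,397),(643,410)],340,175,400,370,.175,84/230)
for c,p in((t,ct),(s,cs)):
    P=onplane(c,p,.160); print('handle top',P.mean(0),[np.degrees(np.arctan2(*(P[(i+1)%4]-P[i])[1::-1])).round(1) for i in range(4)],[np.linalg.norm(P[(i+1)%4]-P[i]).round(4) for i in range(4)])
# stand block top by depth
for nm,c,b in(('top',t,(360,250,52,48)),('scene',s,(340,175,70,84))):
    x,y,w,h=b; uv=np.stack(np.meshgrid(np.arange(x,x+w),np.arange(y,y+h)),-1).reshape(-1,2)
    P=depthpt(c,uv); ok=abs(P[:,2]-.07)<.005
    q=onplane(c,uv[ok],.07)[:,:2]; r=cv2.minAreaRect((q*1000).astype(np.float32)); print(nm,'block',r,ok.sum())
    ok=P[:,2]>.15; print('handle top depth',ok.sum(),P[ok].mean(0) if ok.any() else '')
# purple top, bystanders skip
E
```

```text
top lid ((534.294921875, 29.260040283203125), (179.2707977294922, 178.52627563476562), 87.0037612915039)
scene lid ((536.0986328125, 29.7606201171875), (182.60911560058594, 182.00790405273438), 87.01435852050781)
dots top (np.float64(-0.048292861763145026), array([534.7187315 ,  30.08896054]), array([0.01446424, 0.01446424]))
dots scene (np.float64(-0.05285395419540332), array([536.41292647,  28.58238729]), array([0.12261326, 0.12261326]))
handle top [ 0.44851083 -0.24631873  0.16      ] [np.float64(-110.6), np.float64(164.9), np.float64(71.2), np.float64(-17.7)] [np.float64(0.0195), np.float64(0.0201), np.float64(0.0204), np.float64(0.0206)]
handle top [ 0.44870153 -0.24069965  0.16      ] [np.float64(-101.1), np.float64(169.4), np.float64(81.1), np.float64(-16.1)] [np.float64(0.015), np.float64(0.0191), np.float64(0.0169), np.float64(0.0198)]
top block ((450.34466552734375, -245.1905059814453), (56.36273956298828, 56.16801834106445), 85.60304260253906) 466
handle top depth 110 [ 0.44703111 -0.23682657  0.23217964]
scene block ((452.148193359375, -247.78640747070312), (77.2803726196289, 247.66519165039062), 32.017574310302734) 479
handle top depth 187 [ 0.41148944 -0.15111418  0.22279209]
```

send_rows:
  steps: [-1,0.36,-0.26,0,-2.8,-1,1.07,-0.77,0,-8.3,-1,1.92,-1.38,0,-14.9,-1,2.85,-2.04,0,-22,-1,3.78,-2.71,0,-29,-1,4.7,-3.37,0,-36.4,-1,5.63,-4.04,0,-43.6,-1,6.41,-4.6,0,-49.7,-1,6.91,-4.95,0,-53.5,-1,7.126,-5.108,0,-55.2]

```text
clock: 1.3
position: [0.4521, -0.2432, 0.2535]
tool_rot: [[0.295, 0.956, 0.001], [0.956, -0.295, 0.001], [0.001, 0.001, -1.0]]
wrist_force: [-0.1, -0.1, 0.1]
width: 0.0854
grasp_force: 0.0
```

send_rows:
  steps: [-1,0,0,0.15,0]

```text
clock: 1.4
position: [0.4525, -0.2444, 0.2469]
tool_rot: [[0.295, 0.955, 0.003], [0.955, -0.295, -0.001], [-0.0, 0.003, -1.0]]
wrist_force: [0.0, -0.3, 0.1]
width: 0.0859
grasp_force: 0.0
```

Run:
```python
from h import *
s=manip.get_state(); print(s['position'],s['tool_rot'].round(4),s['wrist_force'])
t=cam('top');c=cam('scene')
a=cv2.resize(t['image'][220:320,340:440],(400,400),interpolation=2); b=cv2.resize(c['image'][120:270,310:460],(400,400),interpolation=2)
cv2.imwrite('pics/g1.png',np.hstack([a,b]))
```

```text
[ 0.45251531 -0.24444323  0.24694887] [[ 2.951e-01  9.555e-01  2.800e-03]
 [ 9.555e-01 -2.951e-01 -1.000e-03]
 [-1.000e-04  3.000e-03 -1.000e+00]] [ 0.03940598 -0.25152244  0.05305589]
```

View pics/g1.png

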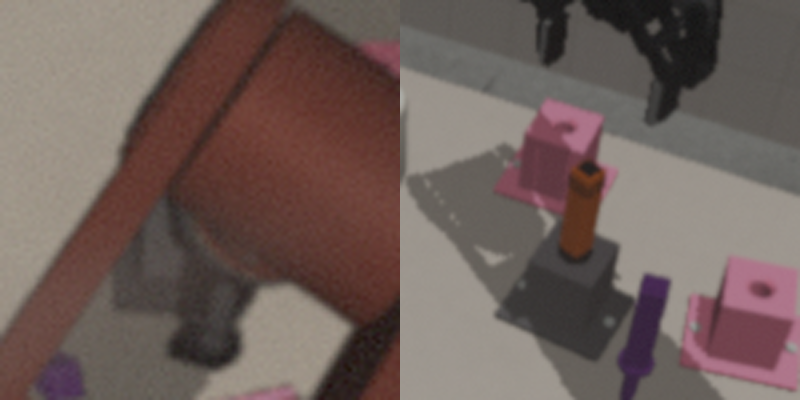

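send_rows:
  steps: [-1,0,0,0.2,0,-1,0,0,0.5,0,-1,0,0,0.8,0,-1,0,0,1.1,0,-1,0,0,1.3,0,-1,0,0,1.3,0,-1,0,0,1.3,0]

```text
clock: 2.2
position: [0.4502, -0.2466, 0.1805]
tool_rot: [[0.3, 0.954, -0.0], [0.954, -0.3, 0.0], [0.0, -0.001, -1.0]]
wrist_force: [-0.3, 0.2, -0.4]
width: 0.0857
grasp_force: 0.0
```

Run:
```python
from h import *
s=manip.get_state(); print(s['position'],s['joint_vel'].round(4))
c=cam('scene','x.png');t=cam('top')
b=cv2.resize(c['image'][110:260,310:460],(400,400),interpolation=2)
a=cv2.resize(t['image'][220:320,340:440],(400,400),interpolation=2)
cv2.imwrite('pics/g2.png',np.hstack([a,b]))
# handle centre line in scene: orange row midpoints -> (ray of image line at z .160 end and z .08)
hsv=cv2.cvtColor(c['image'],cv2.COLOR_BGR2HSV); m=cv2.inRange(hsv,(3,110,40),(22,255,255)); m[:,:340]=0;m[:,410:]=0;m[:150]=0;m[260:]=0
for v in range(176,222,4):
    u=np.where(m[v])[0]
    if len(u): print(v,u.min(),u.max(), end='; ')
print()
for z in(.154,.12,.08,): 
    print(z,proj(c,[[.4505,-.2455,z],[.4525,-.2455,z],[.4505,-.2435,z]]).round(1).tolist())
```

```text
[ 0.45024825 -0.24655808  0.18047201] [ 0.0016 -0.0171 -0.0207 -0.0006  0.0009 -0.0019]
180 379 380; 184 374 386; 188 374 385; 192 373 384; 196 373 383; 200 371 383; 204 371 382; 208 371 382; 212 370 381; 216 375 376; 
0.154 [[380.2, 185.5], [379.2, 185.2], [379.8, 186.1]]
0.12 [[378.1, 197.7], [377.1, 197.4], [377.7, 198.3]]
0.08 [[375.7, 211.3], [374.8, 211.0], [375.4, 211.9]]
```

View pics/g2.png

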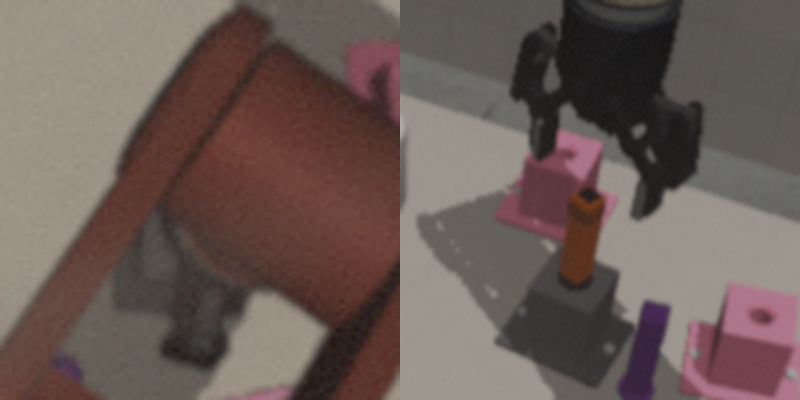

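The gripper is straddling the handle, which is at (584,240) in the crop. The measured handle centreline (378 px) agrees with the estimate (378.1 px), so I'll descend and grip.

send_rows:
  steps: [-1,0,0,0.2,0,-1,0,0,0.45,0,-1,0,0,0.7,0,-1,0,0,0.95,0,-1,0,0,1.15,0,-1,0,0,1.25,0,-1,0,0,1.25,0,-1,0,0,1.25,0]

```text
clock: 3.1
position: [0.4505, -0.2467, 0.1184]
tool_rot: [[0.3, 0.954, 0.0], [0.954, -0.3, -0.0], [-0.0, 0.0, -1.0]]
wrist_force: [0.3, -0.2, 1.1]
width: 0.0855
grasp_force: 0.0
```

send_rows:
  steps: [0,0,0,0,0,0.3,0,0,0,0,0.4,0,0,0,0,0.5,0,0,0,0,0.6,0,0,0,0,0.8,0,0,0,0,1,0,0,0,0,1,0,0,0,0,1,0,0,0,0,1,0,0,0,0]

```text
clock: 4.1
position: [0.4506, -0.2467, 0.1187]
tool_rot: [[0.3, 0.954, 0.001], [0.954, -0.3, -0.0], [-0.0, 0.001, -1.0]]
wrist_force: [-0.2, 0.8, 3.5]
width: 0.0193
grasp_force: 57.3
```

send_rows:
  steps: [1,0,0,-0.1,0,1,0,0,-0.3,0,1,0,0,-0.55,0,1,0,0,-0.8,0,1,0,0,-1.1,0,1,0,0,-1.4,0,1,0,0,-1.7,0,1,0,0,-2.0,0,1,0,0,-2.2,0,1,0,0,-2.2,0]

```text
clock: 5.1
position: [0.4514, -0.2473, 0.2307]
tool_rot: [[0.3, 0.954, 0.004], [0.954, -0.3, -0.003], [-0.001, 0.004, -1.0]]
wrist_force: [0.0, -0.4, -0.3]
width: 0.0194
grasp_force: 57.1
```

Run:
```python
from h import *
s=manip.get_state(); print(s['position'],s['width'],s['wrist_force'])
a=-.0515;C=np.array([535.4,29.4]);R=np.array([[np.cos(a),-np.sin(a)],[np.sin(a),np.cos(a)]])
T=s['tool_rot'][:2,:2]
for p in([-78,30],[-5,30],[30,-5],[30,-78]):
    w=C+R@p; print(p,w,'units',(T.T@(w/1000-s['position'][:2])/.05).round(3))
c=cam('scene');t=cam('top')
b=cv2.resize(c['image'][60:260,270:470],(400,400),interpolation=2)
cv2.imwrite('pics/g3.png',b)
```

```text
[ 0.45143482 -0.24733999  0.23074049] 0.019400897102897736 [ 0.01536832 -0.4142317  -0.31706089]
[-78, 30] [459.04773203  63.3754496 ] units [ 5.974 -1.718]
[-5, 30] [531.9509463   59.61761123] units [ 6.34  -0.304]
[30, -5] [565.10283885  22.86231202] units [5.837 0.548]
[30, -78] [561.34500049 -50.04090225] units [4.424 0.914]
```

View pics/g3.png

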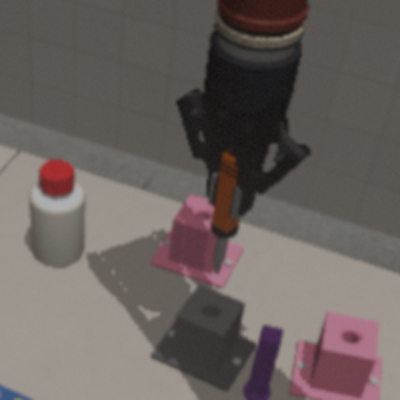

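The stylus is out of the stand and hanging nearly vertical; the stand hole shows at crop (210,311). Moving above the red end.

send_rows:
  steps: [1,0.3,-0.09,0,0,1,0.95,-0.27,0,0,1,1.65,-0.47,0,0,1,2.4,-0.69,0,0,1,3.15,-0.9,0,0,1,3.9,-1.12,0,0,1,4.65,-1.33,0,0,1,5.3,-1.52,0,0,1,5.75,-1.65,0,0,1,5.97,-1.71,0,0]

```text
clock: 6.2
position: [0.4568, 0.0665, 0.2272]
tool_rot: [[0.297, 0.955, -0.003], [0.955, -0.297, 0.001], [-0.0, -0.003, -1.0]]
wrist_force: [-0.2, -0.1, -1.1]
width: 0.0195
grasp_force: 57.1
```

send_rows:
  steps: [1,0,0,0.3,0,1,0,0,0.6,0,1,0,0,0.75,0,1,0,0,0.75,0,1,0,0,0.75,0]

```text
clock: 6.7
position: [0.4582, 0.0636, 0.1908]
tool_rot: [[0.3, 0.954, -0.0], [0.954, -0.3, -0.0], [-0.0, -0.0, -1.0]]
wrist_force: [-0.0, -0.1, -0.5]
width: 0.0197
grasp_force: 57.0
```

Run:
```python
from h import *
s=manip.get_state(); print(s['position'],s['width'],s['wrist_force'],s['joint_vel'].round(3))
c=cam('scene','x2.png');t=cam('top')
P=s['position']; z=P[2]-.1087; print('tip z',z)
print('proj tip/collar/tcp scene',proj(c,[[P[0],P[1],z],[P[0],P[1],z+.06],P]),'top',proj(t,[[P[0],P[1],z]]))
b=cv2.resize(c['image'][240:390,220:370],(600,600),interpolation=2)
a=cv2.resize(t['image'][225:325,200:250],(200,400),interpolation=2); b=np.hstack([b,np.vstack([a,np.zeros((200,200,3),np.uint8)])])
cv2.imwrite('pics/g4.png',b)
```

```text
[0.4582331 0.0636372 0.1908043] 0.019745308626366944 [-0.00219508 -0.07973323 -0.54212455] [-0.001 -0.011 -0.017  0.002 -0.002 -0.001]
tip z 0.08210430473117954
proj tip/collar/tcp scene [[306.19759594 324.90874669]
 [306.22247793 306.37583253]
 [306.2468183  289.42606145]] top [[249.98779407 275.7545353 ]]
```

View pics/g4.png

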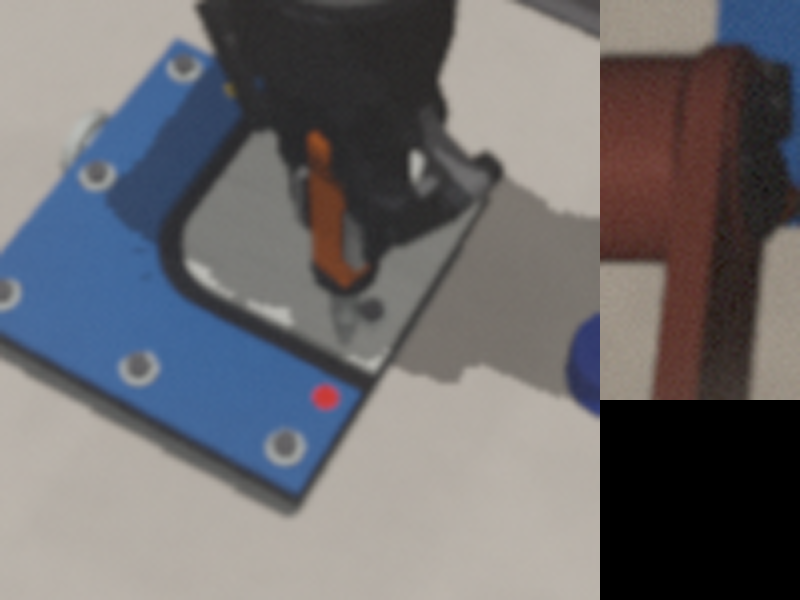

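The tip is at crop (345,342), i.e. px (306.2,325.5), and the prediction was (306.2,324.9). So the tip sits under the TCP and the scene camera agrees with the robot. Lowering at the red end.

send_rows:
  steps: [1,0,0.015,0.05,0,1,0,0.03,0.1,0,1,0,0.03,0.16,0,1,0,0.03,0.22,0,1,0,0.03,0.28,0,1,0,0.03,0.34,0,1,0,0.03,0.4,0,1,0,0.03,0.45,0,1,0,0.03,0.48,0,1,0,0.03,0.48,0]

```text
clock: 7.8
position: [0.4595, 0.0634, 0.1665]
tool_rot: [[0.3, 0.954, -0.001], [0.954, -0.3, -0.0], [-0.0, -0.001, -1.0]]
wrist_force: [0.9, 0.2, -1.3]
width: 0.0192
grasp_force: 57.0
```

send_rows:
  steps: [1,0,0,0.02,0,1,0,0,0.04,0,1,0,0,0.06,0,1,0,0,0.06,0]

```text
clock: 8.2
position: [0.4596, 0.0634, 0.1637]
tool_rot: [[0.3, 0.954, -0.0], [0.954, -0.3, 0.0], [-0.0, -0.0, -1.0]]
wrist_force: [0.2, -0.4, -0.4]
width: 0.0192
grasp_force: 57.0
```

send_rows:
  steps: [1,0,0,0.02,0,1,0,0,0.04,0,1,0,0,0.06,0,1,0,0,0.08,0,1,0,0,0.08,0]

```text
clock: 8.7
position: [0.4595, 0.0634, 0.1596]
tool_rot: [[0.3, 0.954, -0.0], [0.954, -0.3, -0.0], [-0.0, -0.0, -1.0]]
wrist_force: [0.2, -0.2, -0.4]
width: 0.0193
grasp_force: 57.0
```

send_rows:
  steps: [1,0,0,0.02,0,1,0,0,0.02,0,1,0,0,0.02,0]

```text
clock: 9.0
position: [0.4597, 0.0634, 0.1588]
tool_rot: [[0.3, 0.954, -0.0], [0.954, -0.3, 0.0], [0.0, -0.0, -1.0]]
wrist_force: [0.8, -0.8, -0.3]
width: 0.0194
grasp_force: 57.0
```

send_rows:
  steps: [1,0,0,0.01,0,1,0,0,0.02,0,1,0,0,0.02,0]

```text
clock: 9.3
position: [0.4596, 0.0634, 0.1577]
tool_rot: [[0.3, 0.954, -0.0], [0.954, -0.3, 0.0], [-0.0, -0.0, -1.0]]
wrist_force: [-0.4, -1.2, -0.9]
width: 0.0192
grasp_force: 57.0
```

send_rows:
  steps: [1,0,0,0.01,0,1,0,0,0.02,0,1,0,0,0.02,0]

```text
clock: 9.6
position: [0.4599, 0.0634, 0.1572]
tool_rot: [[0.3, 0.954, 0.0], [0.954, -0.3, 0.0], [0.0, 0.0, -1.0]]
wrist_force: [-1.0, 0.6, 1.8]
width: 0.0193
grasp_force: 57.4
```

Floor contact is at TCP z ≈ 0.1573, which matches the expected depth. I'll back off about 1 mm and trace.

send_rows:
  steps: [1,0,0,-0.025,0,1,0.01,0.039,-0.025,0,1,0.025,0.097,-0.025,0,1,0.04,0.155,-0.025,0,1,0.055,0.213,-0.025,0,1,0.07,0.271,-0.025,0,1,0.085,0.329,-0.025,0,1,0.1,0.387,-0.025,0,1,0.115,0.445,-0.025,0,1,0.125,0.484,-0.025,0]

```text
clock: 10.6
position: [0.485, 0.0621, 0.1581]
tool_rot: [[0.3, 0.954, 0.0], [0.954, -0.3, -0.0], [0.0, 0.0, -1.0]]
wrist_force: [0.2, 0.1, -1.0]
width: 0.019
grasp_force: 57.0
```

```bash
cat > st.py <<'E'
from h import *
s=manip.get_state(); P=s['position']
a=-.0515;C=np.array([536.0,29.2]);R=np.array([[np.cos(a),-np.sin(a)],[np.sin(a),np.cos(a)]])
print('local',(R.T@(P[:2]*1000-C)).round(2),'tipz',P[2]-.1083,'F local',(R.T@s['wrist_force'][:2]).round(2),s['wrist_force'][2])
T=s['tool_rot'][:2,:2]
import sys
for w in sys.argv[1:]:
    q=np.array(eval(w),float); print(w,(T.T@(C+R@q-P[:2]*1000)/50).round(3))
E
python3 st.py "(-5,30)"
```

```text
local [-52.59  30.22] tipz 0.049806533584144816 F local [0.16 0.15] -1.027967659381301
(-5,30) [0.234 0.923]
```

send_rows:
  steps: [1,0.012,0.05,-0.006,0,1,0.027,0.108,-0.006,0,1,0.042,0.166,-0.006,0,1,0.057,0.224,-0.006,0,1,0.071,0.282,-0.006,0,1,0.086,0.34,-0.006,0,1,0.101,0.398,-0.006,0,1,0.116,0.456,-0.006,0,1,0.131,0.514,-0.006,0,1,0.146,0.572,-0.006,0]

```text
clock: 11.6
position: [0.5144, 0.0605, 0.1583]
tool_rot: [[0.3, 0.954, -0.0], [0.954, -0.3, -0.0], [-0.0, -0.0, -1.0]]
wrist_force: [0.2, 0.4, -1.4]
width: 0.0193
grasp_force: 57.0
```

```bash
python3 st.py "(-16,30)" "(-5,30)"
```

```text
local [-23.2   30.12] tipz 0.05002946451824751 F local [0.18 0.46] -1.4011827635693164
(-16,30) [0.034 0.14 ]
(-5,30) [0.089 0.353]
```

send_rows:
  steps: [1,0.014,0.057,0,0,1,0.029,0.116,0,0,1,0.044,0.175,0,0,1,0.059,0.234,0,0,1,0.074,0.293,0,0,1,0.086,0.342,0,0,1,0.086,0.342,0,0]

```text
clock: 12.3
position: [0.5322, 0.0594, 0.1584]
tool_rot: [[0.3, 0.954, 0.0], [0.954, -0.3, -0.0], [0.0, 0.0, -1.0]]
wrist_force: [-0.2, -0.3, -1.1]
width: 0.0195
grasp_force: 57.0
```

```bash
python3 st.py $(python3 -c "
from math import *
for k in range(5,50,5): print('(%.2f,%.2f)'%(-5+35*sin(radians(k)),-5+35*cos(radians(k))))")
```

```text
local [-5.4  29.99] tipz 0.05012878666011368 F local [-0.23 -0.32] -1.0698373833928128
(-1.95,29.87) [0.015 0.067]
(1.08,29.47) [0.022 0.128]
(4.06,28.81) [0.025 0.189]
(6.97,27.89) [0.021 0.25 ]
(9.79,26.72) [0.013 0.31 ]
(12.50,25.31) [-0.001  0.37 ]
(15.08,23.67) [-0.02   0.428]
(17.50,21.81) [-0.044  0.484]
(19.75,19.75) [-0.072  0.538]
```

send_rows:
  steps: [1,0.015,0.067,0,0,1,0.022,0.128,0,0,1,0.025,0.189,0,0,1,0.021,0.25,0,0,1,0.013,0.31,0,0,1,-0.001,0.37,0,0,1,-0.02,0.428,0,0,1,-0.044,0.484,0,0,1,-0.072,0.538,0,0,1,-0.072,0.538,0,0]

```text
clock: 13.3
position: [0.5567, 0.0476, 0.1584]
tool_rot: [[0.3, 0.954, 0.0], [0.954, -0.3, -0.0], [-0.0, 0.0, -1.0]]
wrist_force: [-0.3, -0.6, -1.3]
width: 0.0195
grasp_force: 57.0
```

```bash
python3 st.py $(python3 -c "
from math import *
for k in range(50,95,5): print('(%.2f,%.2f)'%(-5+35*sin(radians(k)),-5+35*cos(radians(k))))")
```

```text
local [19.69 19.47] tipz 0.05011338987197837 F local [-0.26 -0.6 ] -1.3331504811981931
(21.81,17.50) [-0.028  0.051]
(23.67,15.08) [-0.065  0.099]
(25.31,12.50) [-0.107  0.144]
(26.72,9.79) [-0.152  0.185]
(27.89,6.97) [-0.201  0.221]
(28.81,4.06) [-0.253  0.254]
(29.47,1.08) [-0.307  0.282]
(29.87,-1.95) [-0.364  0.304]
(30.00,-5.00) [-0.422  0.322]
```

send_rows:
  steps: [1,-0.028,0.051,0,0,1,-0.065,0.099,0,0,1,-0.107,0.144,0,0,1,-0.152,0.185,0,0,1,-0.201,0.221,0,0,1,-0.253,0.254,0,0,1,-0.307,0.282,0,0,1,-0.364,0.304,0,0,1,-0.422,0.322,0,0,1,-0.422,0.322,0,0]

```text
clock: 14.3
position: [0.5653, 0.0226, 0.1583]
tool_rot: [[0.3, 0.954, -0.0], [0.954, -0.3, -0.0], [-0.0, -0.0, -1.0]]
wrist_force: [1.1, -0.2, -1.0]
width: 0.0195
grasp_force: 57.0
```

```bash
python3 st.py "(30,-20)" "(30,-35)" "(30,-77.5)"
```

```text
local [29.63 -5.1 ] tipz 0.05004299473525596 F local [ 1.13 -0.1 ] -0.9966871115834933
(30,-20) [-0.287  0.082]
(30,-35) [-0.577  0.157]
(30,-77.5) [-1.4   0.37]
```

send_rows:
  steps: [1,-0.055,0.02,0,0,1,-0.113,0.036,0,0,1,-0.171,0.052,0,0,1,-0.229,0.067,0,0,1,-0.287,0.082,0,0,1,-0.345,0.097,0,0,1,-0.403,0.112,0,0,1,-0.461,0.127,0,0,1,-0.519,0.142,0,0,1,-0.577,0.157,0,0]

```text
clock: 15.3
position: [0.5642, -0.0071, 0.1583]
tool_rot: [[0.3, 0.954, -0.0], [0.954, -0.3, 0.0], [0.0, -0.0, -1.0]]
wrist_force: [-0.5, 0.7, -1.1]
width: 0.0195
grasp_force: 57.0
```

```bash
python3 st.py "(30,-63)" "(30,-77.5)"
```

```text
local [ 30.02 -34.81] tipz 0.0500322953683192 F local [-0.5   0.66] -1.1334684743802779
(30,-63) [-0.546  0.141]
(30,-77.5) [-0.827  0.213]
```

send_rows:
  steps: [1,-0.058,0.015,0,0,1,-0.116,0.03,0,0,1,-0.174,0.045,0,0,1,-0.232,0.06,0,0,1,-0.29,0.075,0,0,1,-0.348,0.09,0,0,1,-0.406,0.105,0,0,1,-0.464,0.12,0,0,1,-0.522,0.135,0,0,1,-0.58,0.15,0,0]

```text
clock: 16.3
position: [0.5626, -0.037, 0.1584]
tool_rot: [[0.3, 0.954, -0.0], [0.954, -0.3, -0.0], [-0.0, -0.0, -1.0]]
wrist_force: [0.2, -0.4, 0.1]
width: 0.0195
grasp_force: 57.0
```

send_rows:
  steps: [1,-0.058,0.015,0,0,1,-0.116,0.03,0,0,1,-0.174,0.045,0,0,1,-0.22,0.057,0,0,1,-0.25,0.065,0,0,1,-0.25,0.065,0,0,1,-0.25,0.065,0,0]

```text
clock: 17.0
position: [0.562, -0.0496, 0.1583]
tool_rot: [[0.3, 0.954, -0.0], [0.954, -0.3, 0.0], [0.0, -0.0, -1.0]]
wrist_force: [-0.6, 0.4, -1.1]
width: 0.0194
grasp_force: 57.0
```

```bash
python3 st.py "(30,-77.5)"
python3 - <<'E'
from h import *
s=manip.get_state();P=s['position'];c=cam('scene');t=cam('top')
print(proj(c,[[P[0],P[1],.05]]))
b=np.hstack([cv2.resize(c['image'][190:310,220:340],(400,400),interpolation=2),cv2.resize(t['image'][190:290,220:320],(400,400),interpolation=2)])
cv2.imwrite('pics/g5.png',b)
E
```

```text
local [ 30.02 -77.4 ] tipz 0.0500375292920124 F local [-0.66  0.36] -1.1307724440058364
(30,-77.5) [-0.002  0.   ]
[[285.5219041  266.67066643]]
```

View pics/g5.png

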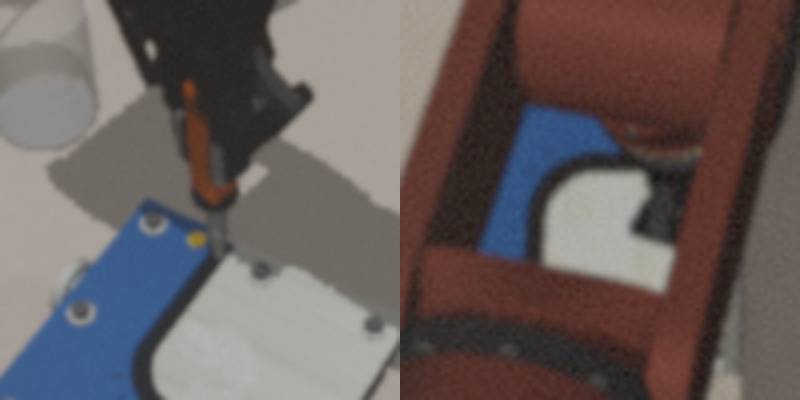

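The tip sits in the seam by the yellow dot, at crop (215,250). Lifting straight out and returning to the stand.

send_rows:
  steps: [1,0,0,-0.04,0,1,0,0,-0.09,0,1,0,0,-0.15,0,1,0,0,-0.25,0,1,0,0,-0.4,0,1,0,0,-0.65,0,1,0,0,-0.95,0,1,0,0,-1.25,0,1,0,0,-1.5,0,1,0,0,-1.6,0]

```text
clock: 18.1
position: [0.5632, -0.0499, 0.2412]
tool_rot: [[0.3, 0.954, 0.004], [0.954, -0.3, -0.001], [0.0, 0.004, -1.0]]
wrist_force: [0.3, 0.4, -0.8]
width: 0.0193
grasp_force: 57.0
```

send_rows:
  steps: [1,-0.22,-0.047,0,0,1,-0.7,-0.15,0,0,1,-1.25,-0.266,0,0,1,-1.8,-0.383,0,0,1,-2.35,-0.5,0,0,1,-2.9,-0.617,0,0,1,-3.45,-0.734,0,0,1,-3.95,-0.841,0,0,1,-4.3,-0.915,0,0,1,-4.43,-0.943,0,0]

```text
clock: 19.1
position: [0.4488, -0.2482, 0.2374]
tool_rot: [[0.302, 0.953, -0.002], [0.953, -0.302, 0.001], [-0.0, -0.002, -1.0]]
wrist_force: [0.3, -0.2, -1.2]
width: 0.0196
grasp_force: 56.9
```

send_rows:
  steps: [1,0,0,0.2,0,1,0,0,0.4,0,1,0,0,0.55,0,1,0,0,0.6,0,1,0,0,0.6,0,1,0,0,0.6,0]

```text
clock: 19.7
position: [0.4509, -0.2466, 0.2084]
tool_rot: [[0.299, 0.954, 0.0], [0.954, -0.299, -0.0], [-0.0, 0.0, -1.0]]
wrist_force: [0.8, 0.2, -0.6]
width: 0.0196
grasp_force: 56.9
```

Run:
```python
from h import *
s=manip.get_state();P=s['position'];c=cam('scene');T=s['tool_rot'][:2,:2]
print(P,'tipz',P[2]-.1083,'to go',T.T@(np.array([.4506,-.2467])-P[:2])/.05)
tip=[P[0],P[1],P[2]-.1083];print('tip proj',proj(c,[tip]),'hole pred',proj(c,[[.4506,-.2467,.07]]))
cv2.imwrite('pics/g6.png',cv2.resize(c['image'][150:270,310:430],(600,600),interpolation=2))
```

```text
[ 0.45092758 -0.24658301  0.20841608] tipz 0.1001160753271992 to go [-0.00419271 -0.0055515 ]
tip proj [[376.86450258 204.18352996]] hole pred [[375.30307566 214.14404842]]
```

View pics/g6.png

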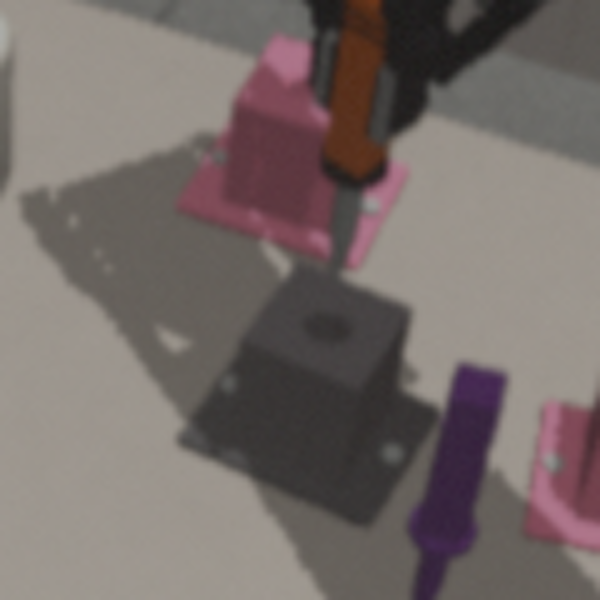

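The hole is at crop (329,327) and the stylus tip above it at crop (340,265). The TCP is back on its grasp axis, so I'll insert while watching forces.

send_rows:
  steps: [1,-0.004,-0.005,0.1,0,1,-0.004,-0.005,0.2,0,1,-0.004,-0.005,0.32,0,1,-0.004,-0.005,0.44,0,1,-0.004,-0.005,0.52,0,1,-0.004,-0.005,0.6,0,1,-0.004,-0.005,0.68,0,1,-0.004,-0.005,0.76,0,1,-0.004,-0.005,0.84,0,1,-0.004,-0.005,0.9,0]

```text
clock: 20.75
position: [0.4503, -0.2469, 0.163]
tool_rot: [[0.3, 0.954, -0.0], [0.954, -0.3, 0.0], [0.0, -0.0, -1.0]]
wrist_force: [-0.6, 0.2, -1.0]
width: 0.0192
grasp_force: 56.9
```

Tip is 15 mm into the hole with no force.

send_rows:
  steps: [1,0,0,0.1,0,1,0,0,0.2,0,1,0,0,0.3,0,1,0,0,0.4,0,1,0,0,0.5,0,1,0,0,0.6,0,1,0,0,0.7,0,1,0,0,0.78,0,1,0,0,0.84,0,1,0,0,0.84,0]

```text
clock: 21.75
position: [0.45, -0.2467, 0.1208]
tool_rot: [[0.3, 0.954, -0.001], [0.954, -0.3, 0.001], [0.0, -0.001, -1.0]]
wrist_force: [0.2, 0.1, -1.6]
width: 0.0192
grasp_force: 56.9
```

send_rows:
  steps: [1,0,0,0.02,0,1,0,0,0.04,0,1,0,0,0.04,0]

```text
clock: 22.05
position: [0.4503, -0.247, 0.1194]
tool_rot: [[0.3, 0.954, 0.0], [0.954, -0.3, -0.0], [-0.0, 0.0, -1.0]]
wrist_force: [-0.4, -0.8, -1.2]
width: 0.0195
grasp_force: 56.9
```

send_rows:
  steps: [1,0,0,0.01,0,1,0,0,0.02,0,1,0,0,0.02,0]

```text
clock: 22.35
position: [0.4504, -0.247, 0.1187]
tool_rot: [[0.3, 0.954, 0.0], [0.954, -0.3, -0.0], [-0.0, 0.0, -1.0]]
wrist_force: [-0.7, 0.9, 0.8]
width: 0.019
grasp_force: 57.4
```

Contact, so the collar is seated. I'll open gradually and then retract.

send_rows:
  steps: [0.6,0,0,0,0,0.5,0,0,0,0,0.4,0,0,0,0,0.2,0,0,0,0,0,0,0,0,0,-0.4,0,0,0,0,-1,0,0,0,0,-1,0,0,0,0,-1,0,0,0,0,-1,0,0,0,0]

```text
clock: 23.35
position: [0.4503, -0.247, 0.1183]
tool_rot: [[0.3, 0.954, -0.0], [0.954, -0.3, 0.0], [0.0, -0.0, -1.0]]
wrist_force: [-0.6, -1.4, 0.5]
width: 0.0852
grasp_force: 0.0
```

send_rows:
  steps: [-1,0,0,-0.1,0,-1,0,0,-0.3,0,-1,0,0,-0.6,0,-1,0,0,-1,0,-1,0,0,-1.4,0,-1,0,0,-1.8,0,-1,0,0,-2.2,0,-1,0,0,-2.5,0,-1,0,0,-2.6,0,-1,0,0,-2.6,0]

```text
clock: 24.35
position: [0.4507, -0.2473, 0.2495]
tool_rot: [[0.3, 0.954, 0.002], [0.954, -0.3, -0.001], [-0.001, 0.002, -1.0]]
wrist_force: [-0.6, -0.1, -0.0]
width: 0.0852
grasp_force: 0.0
```

Run:
```python
from h import *
s=manip.get_state();print(s['position'],s['width'],s['wrist_force'])
c=cam('scene')
cv2.imwrite('pics/g7.png',cv2.resize(c['image'][150:270,310:430],(600,600),interpolation=2))
```

```text
[ 0.45074788 -0.24727249  0.24948322] 0.08521870151483746 [-0.61096378 -0.05687232 -0.01554379]
```

View pics/g7.png

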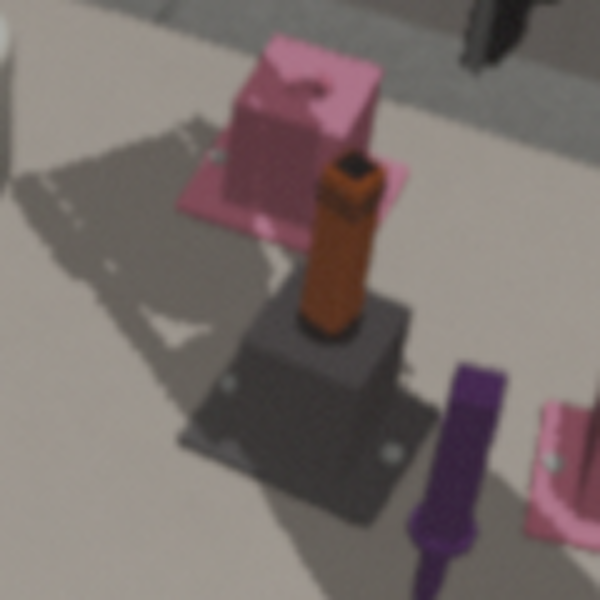

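The stylus stands upright with its collar flat on the block, at crop (330,325), and the gripper is clear.

```bash
python3 -c "
from workcell import close_job
print(close_job())"
```

```text
the job is handed in; nothing more can be done
None
```

I traced the seam from the red dot to the yellow dot at about 3 cm/s, with wrist forces staying under 2 N, then stood the stylus upright and fully home in its stand and handed the job in at about 24 s; no verdict was returned.

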